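# Refit the carousel's retaining ring with spreading pliers

### The arm

A 7-joint arm with a two-finger parallel gripper is mounted at the origin on the work surface. World frame = base frame: x ahead of the robot, y to its left, z up, the work surface at z = 0. Lengths are in mm, angles in rad, forces in N, time in s.
With the tool pointing down it reaches from about 425 to 1025 mm from the base axis. Payload 9.4 kg.
Tool frame: the origin (TCP) lies on the centre line of the jaws, within the pads' length; the fingertips stand 17 mm ahead of it and the grasp point (between the pads) lies 2 mm behind it; x points along the fingers, y is the direction in which the jaws open and shut, and the axes are right-handed (so a half turn about x gives the same grasp; the last joint's range is limited). The gripper opens to 93 mm and grips with 3 to 60 N. Pads are 15 mm wide; open, the fingers measure 128 mm over their backs; the gripper's body (75 mm by 188 mm) begins 65 mm behind the grasp point.
Start: joints at [1.201, 0.599, -0.003, 1.599, 0.002, 0.943, -0.08], TCP at [209.249, -694.146, 202.918] pointing down, gripper open.
Joint ranges: [-2.57, 2.57], [-0.35, 1.97], [-1.29, 1.29], [0.11, 2.56], [-1.05, 4.19], [0.11, 1.86], [-2.63, 2.63]. Speed limits (rad/s): [2.22, 2.22, 3.01, 3.01, 3.14, 3.14, 3.14].

### API

Orientations are given as a rotation vector (axis times angle).
In Python, from rig import status, camera, sign_off, finder gives the robot as it stands.
- The arm moves only by the tool play_rows, never from a script. Its argument "steps" is a list of rows, each a list of 7 numbers: the turn, a rotation vector about the tool's x, y, z in units of pi/4 rad (1.0 is pi/4 rad), then the shift along the tool's x, y, z in units of 0.2 m (1.0 is 0.2 m), then the opening, from 0 (shut) to 1 (fully open). A call has 1 to 12 rows; each row shifts and turns the commanded pose from where the row before left it, along the tool's axes as they then stand; what a row does not reach is not made up. A row lasts 1/10 s, in which the tool goes at most 50 mm and 8.59 degrees, less where a joint would pass 70% of its speed; a pose out of reach is approached as far as the arm can. A call with a number of a shift or a turn outside -1 to 1 is refused whole. A call with a gripper value outside its range is refused whole. The fingers move at their own pace and stop on an object; "newtons" is the grip in N (left out, the last holds). Time passes only in rows, so rows that do not move let the fingers close. It gives the time, the measured TCP pose, the force and the opening at its end, in the units of the state.
- status.observe(): the state, without advancing time (a new reading comes with each control period).
- camera(name): name is "scene" or "top" or "wrist"; returns a dict with "color" (420x560x3 uint8, blue, green, red), "fx", "fy", "cx", "cy" (pixels), "D" ([k1, k2, p1, p2, k3] as OpenCV has them; the pictures are not rectified), "rvec" (rotation vector, rad) and "tvec" (3), from world to camera coordinates, as OpenCV has them. Camera axes: x right, y down, z forward; pixel columns grow to the right and rows downward; lengths in mm; the calibration is good to about 2 mm. A picture is of the moment at which its call begins. There is no depth.
- sign_off(): hands the job in, once; it reports no verdict.
Trained networks look in a picture, given as the dict that the camera call returned (one of the last four; its "shot" number tells which), for a name from the list of things; names that differ only in an ending like _2 or _b are one class to them, and where a whole thing is asked for, a point or a joint stands for the part that bears it (a point fixed in the world has none). Each returns a list of dicts, best first, with "p" (0 to 1); they miss things now and then, are a little off and sometimes report something else, mostly with a low value. They report only what shows in the picture. A call takes as long as a camera call. They do not tell look-alikes from the thing itself.
- finder.spot_in(picture, thing): "xy" ([column, row] in pixels, amid what is visible of it).
The state is a dict: "time_s": time; "joint_positions": joint angles; "dq": joint speeds; "joint_torque": joint torques, N m; "eef_pos": TCP position; "orientation": TCP orientation; "force": force on the tool from outside, world axes, zero at the start; "torque": the same for the moment, N m; "grip_width": finger opening in mm.
Only numpy, scipy, OpenCV 4.12 (cv2) and the standard library are available. Lean on these libraries where they do the work, as an engineer would, in place of code of your own. Each camera call takes 0.05 s, during which the arm holds its last target. There are 200 camera calls.

### The job

Take the spreading pliers from their holder, pick up the retaining ring from its stand with them by squeezing so the ring is spread wide, and bring it over the top of the carousel's spindle and down until it is level with the dark groove. Finish while still holding the pliers squeezed there: the ring spread, flat, centred round the groove and not pressing on the spindle, so that it could be let snap in. Leave everything else on the table where it stands.

Things in the scene. Friction and masses are not known exactly. Their poses are not given: they have to be found in the camera images.
- pliers_grip (a point): Spreading pliers (steel, 2 blue handles, 0.2 kg) standing in their holder, tips down. Point midway between the handles. z up, y across the handles (squeeze along y). Handles: paddles 20 mm wide (x), outer faces 66 mm apart when relaxed, from 35 mm below to 30 mm above this point. Steel head 18 x 72 mm lies 45 to 70 mm below it. Handles slide along y; squeezing them together drives the tips apart.
- pliers_tips (a point): Between the tips, 117 mm below pliers_grip, same axes, halfway up the tips' grooves. Each tip is 12 mm wide (x) with an outward groove 8 mm high for the ring's fork. Relaxed: groove floors at y = +-4.5 mm; feet (4 mm thick, undersides 8 mm below this point) reach y = +-7.5 mm; shoulders above the groove reach y = +-8.5 mm and, as a lip 6 mm high, 20 mm forward (+x).
- jaw_left (a joint): How far the pliers' +y tip has moved outward: 0 relaxed, 0.020 m at the stop (handles then 26 mm over their outer faces). Spring at each handle 6 N relaxed, 8.4 N at the stop; with the ring on about 14 N. Squeezing with 20 to 40 N against the stop is normal use; easing off lets the tips close.
- jaw_right (a joint): The same for the tip on the -y side; handle and tip of a jaw move by the same amount.
- pliers_holder: Grey fixed holder of the pliers, 70 x 110 mm foot, 97 mm tall, axes as the pliers in it. Origin at the centre of its underside. The pliers come out straight up: the head sits 22 mm deep between stops, the tips hang 55 mm lower between two ledges, so lift at least 85 mm before going sideways.
- ring_stand: White fixed post with 80 mm foot; top 36 mm across, 45 mm high, with a brass stud (16 mm across, 9 mm tall) that the ring lies loosely around. Origin at the centre of its underside.
- ring_centre (a point): Open spring-steel retaining ring (yellow-bronze, 26 g, 5 mm thick, inner diameter 32, outer 44 mm relaxed) lying flat on its stand. Point where the spindle's axis should pass when the ring is fully spread, at mid-thickness, 3.5 mm ahead of the relaxed ring's centre. x points from the closed back (outer edge 25.5 mm behind) to the open end with two forks, which overhangs the stand; z up.
- ring_gap (a point): Midway between the ring's forks, 31.5 mm ahead (+x) of ring_centre, same axes and level. The tips go down here, y along y, until pliers_tips is level with it. Each fork is a notch facing the gap, 19 mm long (x), floor about 11.5 mm from the middle, 4.5 mm deep. Squeezing moves the tips into the forks, opens the ring and carries it; the forks swing back about 4 mm, so read the ring again.
- ring_left (a joint): Opening angle of the ring's +y half: 0 relaxed, about 0.23 to 0.26 rad with the pliers at their stop. Fully spread, the ring clears the spindle by 2 to 3 mm all round.
- ring_right (a joint): The same for the -y half.
- groove (a point): On the axis of the upright steel spindle (34 mm diameter) in the middle of the carousel, at mid-height of its dark groove (10 mm high, 26 mm diameter), 100 mm above the table. Spindle top 22 mm above this point; brass hub (40 mm across) ends 35 mm below it. z up; the ring may come from any side.
- carousel: Fixed round stone carousel, 216 mm across, with six white cups of purple and amber stones whose heaps reach 73 mm height. Origin at the centre of its underside.
- stone_jar: Bystander, to be left alone: purple screw-top jar, 60 mm across, 85 mm tall. Origin at the centre of its underside.
- amber_jar: Bystander, to be left alone: amber screw-top jar, 52 mm across, 75 mm tall. Origin at the centre of its underside.
- glue_bottle: Bystander, to be left alone: white glue bottle with red cap, 44 mm across, 120 mm tall. Origin at the centre of its underside.
- thread_spool: Bystander, to be left alone: red thread spool standing upright, 44 mm across, 55 mm tall. Origin at the centre of its underside.
- stone_tray: Bystander, to be left alone: shallow white two-part tray of stones, 120 x 160 x 22 mm. Origin at the centre of its underside.
- setting_brush: Bystander, to be left alone: flat brush with wooden handle, 170 mm long, lying down. Origin at the centre of its underside.
- weight_block: Bystander, to be left alone: brass paperweight, 50 x 30 x 22 mm. Origin at the centre of its underside.
Mind the look-alikes: they are no part of the job. Leave any green or purple look-alike of the part that bears pliers_grip alone.

How it is judged:
By the outcome, as a careful person would: the job done as asked, in the order asked, and still so for the second after the job is handed in, while the arm keeps its last pose, push and grip.
It also fails if it takes over 53 s, if anything falls off the work surface, if the arm or the gripper's body presses on something with over 40 N, if the wrist force passes 120 N, or if a joint passes its speed limit or range.

## Working session

There is one attempt and no reset: what is moved stays moved. The work goes in short steps, Python scripts to look and compute and a tool call to move; the robot and the scene stay as the last step left them, time stands still between calls to the robot, and variables do not carry over. Pictures are saved under pics/ and viewed, about 8 in all and at most 12, crops included, and the job is handed in when it is done.

Besides the shell and the picture viewer there is one more tool, called after ">>>" as name(argument=value, ...) on one line, values as JSON. play_rows: Moves the arm, as the interface text tells. Shifts and turns lie within -1 to 1; 1 stands for 0.2 m of shift or pi/4 rad of turn. Its arguments: {"type":"object","properties":{"steps":{"type":"array"},"newtons":{"type":"number"}},"required":["steps"]}

```bash
mkdir -p pics; ls
cat > h.py <<'E'
import numpy as np, cv2
from rig import status, camera, sign_off, finder
def K(p): return np.array([[p['fx'],0,p['cx']],[0,p['fy'],p['cy']],[0,0,1.]])
def ray(p,xy):
    u=cv2.undistortPoints(np.array([[xy]],float),K(p),np.array(p['D'],float))[0,0]
    R=cv2.Rodrigues(np.array(p['rvec'],float))[0]; t=np.array(p['tvec'],float).ravel()
    return -R.T@t, R.T@np.array([u[0],u[1],1])
def atz(p,xy,z):
    o,d=ray(p,xy); return o+d*(z-o[2])/d[2]
def proj(p,X):
    return cv2.projectPoints(np.array(X,float).reshape(-1,3),np.array(p['rvec'],float),np.array(p['tvec'],float),K(p),np.array(p['D'],float))[0].reshape(-1,2)
def tri(obs):
    A=np.zeros((3,3));b=np.zeros(3)
    for p,xy in obs:
        o,d=ray(p,xy); d/=np.linalg.norm(d); M=np.eye(3)-np.outer(d,d); A+=M;b+=M@o
    return np.linalg.solve(A,b)
E
python3 - <<'E'
from h import *
s=status.observe(); print({k:np.round(v,3).tolist() for k,v in s.items()})
ps={n:camera(n) for n in('scene','top','wrist')}
for n,p in ps.items():
    print(n,ray(p,(p['cx'],p['cy']))[0].round())
    for t in('pliers_grip','pliers_tips','pliers_holder','ring_centre','ring_gap','ring_stand','groove','carousel'):
        print(n,t,[(np.round(r['xy']).tolist(),round(r['p'],2)) for r in finder.spot_in(p,t)[:4]])
cv2.imwrite('pics/a.png',np.vstack([np.hstack([ps['scene']['color'],ps['top']['color']])])[:,:]) 
cv2.imwrite('pics/s.png',cv2.resize(ps['scene']['color'],(784,588),interpolation=cv2.INTER_CUBIC))
cv2.imwrite('pics/t.png',cv2.resize(ps['top']['color'],(784,588),interpolation=cv2.INTER_CUBIC))
E
```

```text
pics
{'time_s': 0.0, 'joint_positions': [1.201, 0.6, -0.003, 1.6, 0.002, 0.943, -0.08], 'dq': [0.0, -0.0, -0.001, 0.0, 0.0, -0.001, -0.001], 'joint_torque': [0.001, -76.505, 1.498, -25.235, -0.052, 0.017, 0.0], 'eef_pos': [209.101, -693.66, 202.043], 'orientation': [2.064, 0.306, -2.065], 'force': [0.23, 0.493, -0.7], 'torque': [-0.042, -0.024, 0.043], 'grip_width': 92.843}
scene [1478.  721.  889.]
scene pliers_grip [([369.0, 206.0], 0.96), ([377.0, 279.0], 0.93), ([422.0, 218.0], 0.89), ([312.0, 226.0], 0.7)]
scene pliers_tips [([368.0, 202.0], 0.9), ([420.0, 222.0], 0.82), ([380.0, 275.0], 0.7), ([313.0, 224.0], 0.64)]
scene pliers_holder [([312.0, 244.0], 0.85)]
scene ring_centre [([360.0, 245.0], 0.64)]
scene ring_gap [([254.0, 210.0], 0.64)]
scene ring_stand [([360.0, 256.0], 0.51)]
scene groove [([255.0, 212.0], 0.83)]
scene carousel [([254.0, 208.0], 0.98)]
top [ 370.  -28. 1197.]
top pliers_grip [([120.0, 175.0], 0.76), ([224.0, 201.0], 0.75), ([112.0, 288.0], 0.71), ([189.0, 298.0], 0.6)]
top pliers_tips [([194.0, 303.0], 0.76), ([340.0, 277.0], 0.71), ([166.0, 142.0], 0.64), ([122.0, 171.0], 0.62)]
top pliers_holder [([230.0, 209.0], 0.77)]
top ring_centre [([161.0, 230.0], 0.6)]
top ring_gap [([162.0, 218.0], 0.71)]
top ring_stand [([170.0, 228.0], 0.63)]
top groove [([317.0, 220.0], 0.67), ([304.0, 143.0], 0.29)]
top carousel [([316.0, 219.0], 0.95)]
wrist [ 282. -672.  385.]
wrist pliers_grip []
wrist pliers_tips []
wrist pliers_holder []
wrist ring_centre []
wrist ring_gap []
wrist ring_stand []
wrist groove []
wrist carousel []
```

View pics/s.png

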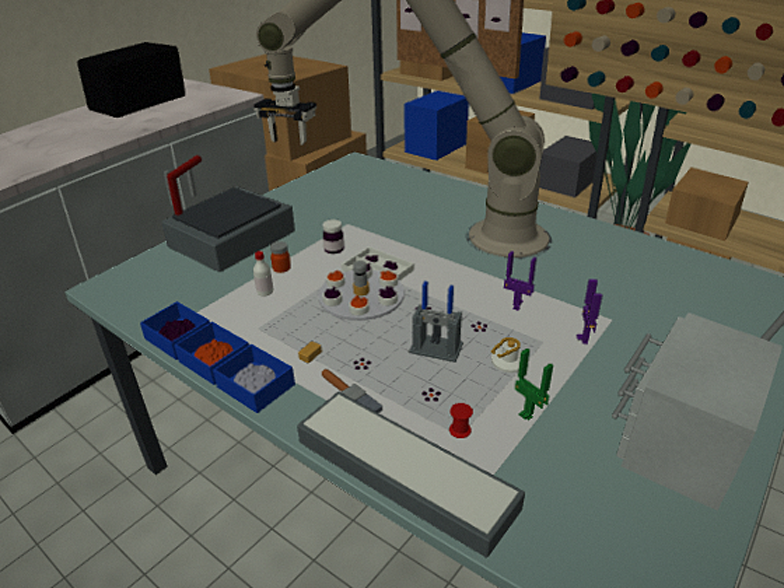

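View pics/t.png

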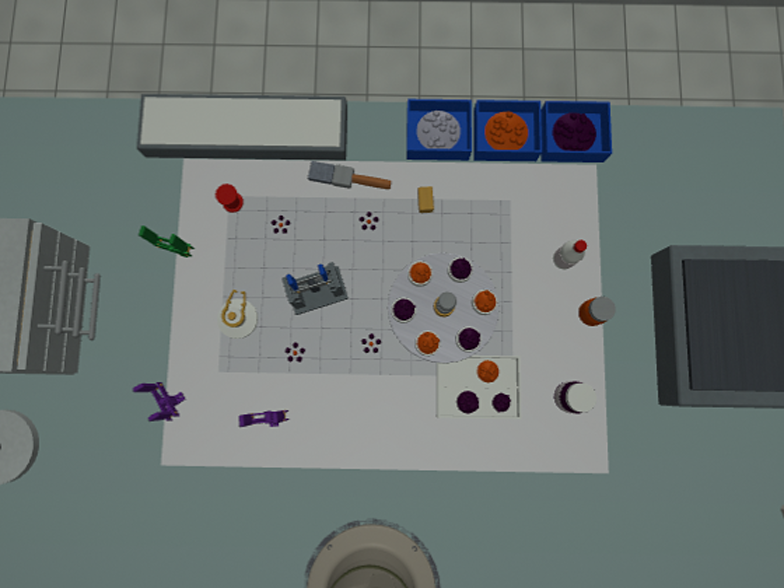

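Top view (at 1.4x): the blue pliers are in the grey holder at (310,280). The ring lies on the white stand at (237,312) with its forks pointing up, about +x. The spindle is at (445,303). The look-alikes are green at (165,240) and two purple at (160,400) and (265,417). Only the blue-handled pair standing in the grey holder fits the description.

Run:
```python
from h import *
from scipy.spatial.transform import Rotation as Ro
s=status.observe(); print(Ro.from_rotvec(s['orientation']).as_matrix().round(3))
ps={n:camera(n) for n in('scene','top')}
boxes={'scene':(290,190,340,250),'top':(195,180,245,215)}
pts={}
for n,p in ps.items():
    c=p['color']; hsv=cv2.cvtColor(c,cv2.COLOR_BGR2HSV); x0,y0,x1,y1=boxes[n]
    m=cv2.inRange(hsv,(100,120,40),(125,255,255)); mm=np.zeros_like(m); mm[y0:y1,x0:x1]=m[y0:y1,x0:x1]
    k,l,st,ce=cv2.connectedComponentsWithStats(mm)
    for i in range(1,k):
        if st[i,4]>8: print(n,st[i].tolist(),ce[i].round(1), atz(p,ce[i],145 if n=='scene' else 160).round(1))
t=ps['top']
print('gap',atz(t,(169,209),47.5).round(),'stand',[atz(t,(162,218),47).round()],'spindle top',atz(t,(446/1.4,297/1.4),122).round(),'carousel',atz(t,(316,219),20).round())
a=ps['scene']['color'][190:270,285:400]; b=t['color'][170:260,145:260]
cv2.imwrite('pics/c1.png',np.hstack([cv2.resize(a,(400,300),interpolation=cv2.INTER_CUBIC),cv2.resize(b,(400,300),interpolation=cv2.INTER_CUBIC)]))
```

```text
[[-0.     0.289 -0.957]
 [-0.    -0.957 -0.289]
 [-1.     0.     0.   ]]
scene [301, 201, 5, 20, 61] [303.  210.9] [583.3 100.1 145. ]
scene [320, 204, 4, 20, 60] [321.3 213.3] [561.6 151.9 145. ]
top [227, 189, 7, 12, 46] [230.2 194. ] [571.9  95.3 160. ]
top [204, 196, 9, 12, 56] [208.3 201.2] [552.9 148.4 160. ]
gap [550. 273.  48.] stand [array([525., 291.,  47.])] spindle top [ 536. -125.  122.] carousel [ 533. -127.   20.]
```

View pics/c1.png

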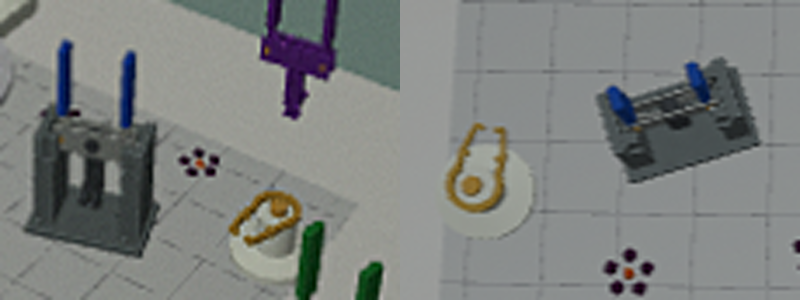

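The crop confirms two blue handles standing in the grey holder. The ring is bronze, with its forks towards +x and slightly left of the stand. I'll travel above the pliers.

>>> play_rows(steps=[[0,0,0,-0.03,-0.17,-0.145,1],[0,0,0,-0.03,-0.17,-0.145,1],[0,0,0,-0.03,-0.17,-0.145,1],[0,0,0,-0.03,-0.17,-0.145,1],[0,0,0,-0.03,-0.17,-0.145,1],[0,0,0,-0.03,-0.17,-0.145,1],[0,0,0,-0.03,-0.17,-0.145,1],[0,0,0,-0.03,-0.17,-0.145,1],[0,0,0,-0.03,-0.17,-0.145,1],[0,0,0,-0.02,-0.17,-0.145,1]])

```text
time_s: 2.45
eef_pos: [389.4, -283.3, 261.6]
orientation: [2.065, 0.303, -2.063]
force: [0.8, -1.5, 1.2]
grip_width: 93.4
```

>>> play_rows(steps=[[0,0,0,0,-0.17,-0.145,1],[0,0,0,0,-0.17,-0.145,1],[0,0,0,0,-0.17,-0.145,1],[0,0,0,0,-0.17,-0.145,1],[0,0,0,0,-0.17,-0.145,1],[0,0,0,0,-0.17,-0.145,1],[0,0,0,0,-0.17,-0.145,1],[0,0,0,0,-0.17,-0.145,1],[0,0,0,0,-0.17,-0.145,1],[0,0,0,0,-0.17,-0.145,1],[0,0,0,0,0,0,1]])

```text
time_s: 3.55
eef_pos: [569.7, 131.3, 260.9]
orientation: [2.063, 0.315, -2.06]
force: [-1.2, 0.1, -0.5]
grip_width: 93.3
```

Run:
```python
from h import *
p=camera('wrist'); cv2.imwrite('pics/w1.png',cv2.resize(p['color'],(784,588)))
hsv=cv2.cvtColor(p['color'],cv2.COLOR_BGR2HSV)
m=cv2.inRange(hsv,(100,120,40),(125,255,255))
k,l,st,ce=cv2.connectedComponentsWithStats(m)
for i in range(1,k):
    if st[i,4]>30: print(st[i].tolist(),ce[i].round(1),atz(p,ce[i],160).round(1))
print(status.observe()['eef_pos'])
```

```text
[490, 0, 70, 41, 1760] [528.9  15.8] [780.3 -11.6 160. ]
[312, 193, 16, 36, 403] [319.7 210.3] [577.1  95.9 160. ]
[255, 195, 13, 35, 360] [260.9 212. ] [559.2 148.1 160. ]
[568.66647386 127.62524296 260.59727487]
```

View pics/w1.png

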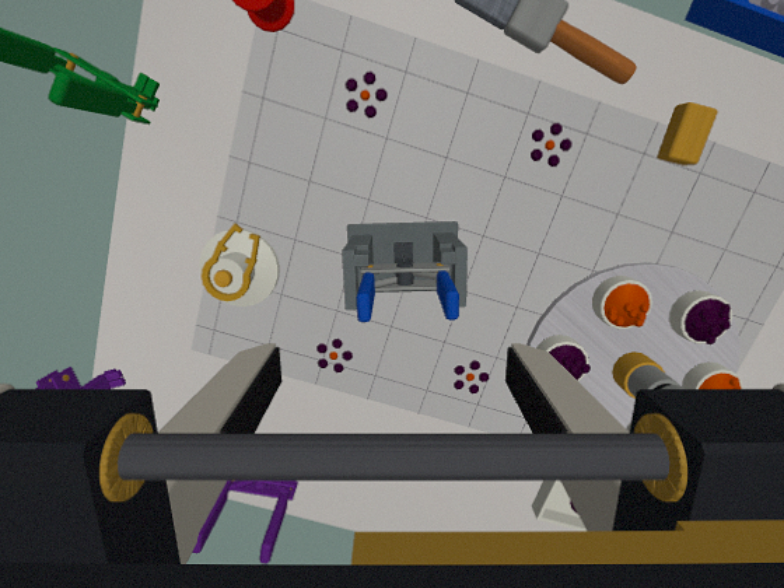

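The wrist view shows the blue handles at (365,298) and (448,297), almost in line with the jaws. I'll fit a box model of the handles to their outlines.

```bash
cat > fit.py <<'E'
from h import *
from scipy.optimize import least_squares
def blobs(p):
    hsv=cv2.cvtColor(p['color'],cv2.COLOR_BGR2HSV); m=cv2.inRange(hsv,(100,120,40),(125,255,255))
    k,l,st,ce=cv2.connectedComponentsWithStats(m)
    return st,ce
def fit(p,bb,q0=(568,122,145,0.33)):
    def res(q):
        x,y,z,a,th=q; r=[]
        ex=np.array([np.cos(a),np.sin(a),0]);ey=np.array([-np.sin(a),np.cos(a),0])
        for sgn,b in zip((-1,1),bb):
            P=[np.array([x,y,z])+i*10*ex+sgn*j*ey+[0,0,k] for i in(-1,1) for j in(33,33-th) for k in(-35,30)]
            u=proj(p,P); r+=list(u.min(0)-b[:2])+list(u.max(0)-[b[0]+b[2]-1,b[1]+b[3]-1])
        return np.array(r+[(z-145)/5,(th-6)/3])
    s=least_squares(res,list(q0)+[6]); return s.x,s.fun
E
python3 - <<'E'
from fit import *
p=camera('wrist'); st,ce=blobs(p)
bb=[st[i] for i in range(1,len(st)) if 300<st[i,4]<600 ]
bb.sort(key=lambda b:-b[0]); print(bb)
x,f=fit(p,bb); print(x.round(3),f.round(1))
E
```

```text
[array([309, 191,  15,  35, 382], dtype=int32), array([251, 193,  14,  35, 372], dtype=int32)]
[5.63186e+02 1.19963e+02 1.36932e+02 3.31000e-01 7.39000e+00] [ 0.1 -1.   0.3  1.  -0.2 -1.3 -0.2  1.  -1.6  0.5]
```

```bash
cat > go.py <<'E'
import sys; from h import *
from scipy.spatial.transform import Rotation as Ro
# target tcp x y z and tool-y yaw (deg); prints total turn units, total shift units (shift in present axes)
def go(T,yaw,s=None):
    s=s or status.observe(); R=Ro.from_rotvec(s['orientation']).as_matrix(); e=np.array(s['eef_pos'])
    y=np.deg2rad(yaw); ty=np.array([np.cos(y),np.sin(y),0]); tx=np.array([0,0,-1.]); G=np.column_stack([tx,ty,np.cross(tx,ty)])
    rv=Ro.from_matrix(R.T@G).as_rotvec()
    print('at',e.round(1),'yaw',np.degrees(np.arctan2(R[1,1],R[0,1])).round(2),'tilt',np.degrees(R[2,1:]).round(2),'w',round(s['grip_width'],1),'F',np.round(s['force'],1),'t',s['time_s'])
    print(' turn',(rv/(np.pi/4)).round(4),'shift(now axes)',(R.T@(np.array(T)-e)/200).round(4),'shift(after turn)',(G.T@(np.array(T)-e)/200).round(4))
if __name__=='__main__': go([float(a) for a in sys.argv[1:4]],float(sys.argv[4]))
E
python3 go.py 565.5 121 143 -71.0
```

```text
at [568.1 125.2 260.5] yaw -73.1 tilt [-0.    0.04] w 93.1 F [-0.5 -1.1 -1.4] t 3.65
 turn [-0.0468  0.0009  0.0001] shift(now axes) [0.5877 0.0161 0.0182] shift(after turn) [0.5877 0.0154 0.0192]
```

>>> play_rows(steps=[[-0.047,0,0,0.0,0.0147,0.0155,1],[0,0,0,0.1,0,0,1],[0,0,0,0.1,0,0,1],[0,0,0,0.08,0,0,1],[0,0,0,0.04,0,0,1],[0,0,0,0,0,0,1],[0,0,0,0,0,0,1]])

```text
time_s: 4.35
eef_pos: [566.4, 120.0, 197.5]
orientation: [2.044, 0.339, -2.043]
force: [0.7, -0.6, -0.1]
grip_width: 93.1
```

Run:
```python
from fit import *
p=camera('wrist'); st,ce=blobs(p)
bb=[st[i] for i in range(1,len(st)) if 300<st[i,4]<2500 and st[i,1]>60]
bb.sort(key=lambda b:-b[0]); print(bb)
if len(bb)==2:
    x,f=fit(p,bb); print(x.round(3),f.round(1))
cv2.imwrite('pics/w2.png',cv2.resize(p['color'],(784,588)))
from go import go
go([565.5,121,143],-71)
```

```text
[array([307, 202,  20,  48, 656], dtype=int32), array([233, 202,  20,  48, 675], dtype=int32)]
[5.63061e+02 1.20036e+02 1.38126e+02 3.29000e-01 7.43900e+00] [ 0.3 -0.7 -0.2  0.6 -0.1 -0.8  0.1  0.6 -1.4  0.5]
at [566.6 120.3 197.7] yaw -71.15 tilt [ 0.01 -0.06] w 92.9 F [-0.6  0.6 -0.1] t 4.4
 turn [-0.0032 -0.0013 -0.0003] shift(now axes) [ 0.2737 -0.0053  0.0041] shift(after turn) [ 0.2737 -0.0052  0.0038]
```

View pics/w2.png

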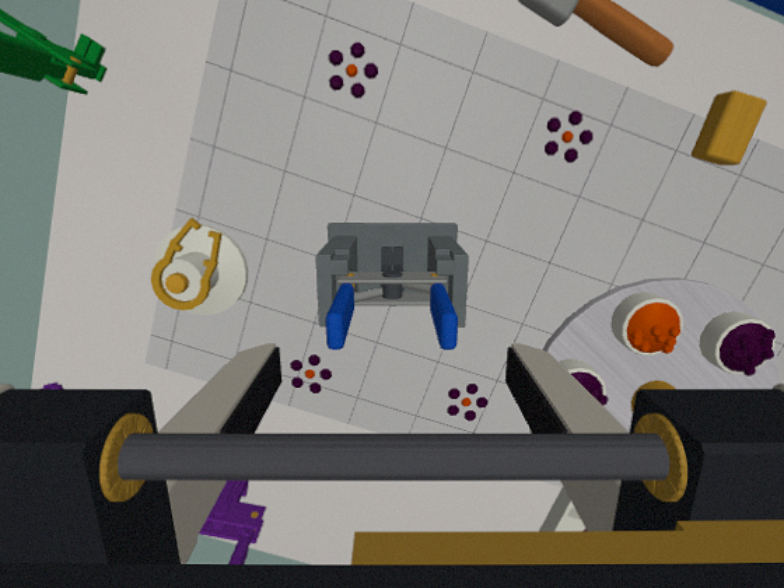

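Run:
```python
from h import *
p=camera('wrist')
c=np.array([564.5,120.5,0]);a=.331;ex=np.array([np.cos(a),np.sin(a),0]);ey=np.array([-ex[1],ex[0],0])
for n,x,z in(('body back',-6,32),('body front',6,32),('lip +20',20,35),('lip -20',-20,35),('feet',6,20),('head front',9,100),('head back',-9,100)):
    print(n,(proj(p,c+x*ex+[0,0,z])*1.4).round().tolist())
print('lip y',(proj(p,[c+20*ex+8.5*ey+[0,0,35],c+20*ex-8.5*ey+[0,0,35]])*1.4).round().tolist())
print('foot corners',(proj(p,[c+i*35*ex+j*55*ey for i in(-1,1) for j in(-1,1)])*1.4).round().tolist())
print('handle top',(proj(p,[c+i*10*ex+j*33*ey+[0,0,175] for i in(-1,1) for j in(-1,1)])*1.4).round().tolist())
```

```text
body back [[392.0, 278.0]]
body front [[392.0, 264.0]]
lip +20 [[392.0, 247.0]]
lip -20 [[392.0, 296.0]]
feet [[392.0, 261.0]]
head front [[392.0, 280.0]]
head back [[392.0, 306.0]]
lip y [[381.0, 247.0], [403.0, 247.0]]
foot corners [[453.0, 301.0], [331.0, 301.0], [456.0, 223.0], [328.0, 223.0]]
handle top [[457.0, 352.0], [326.0, 352.0], [459.0, 315.0], [324.0, 315.0]]
```

Projecting the model puts the lip's front edge at row 247 and it is seen at 248, so the pliers' +x points to world +x, yaw about 19°. That is the same sense as the ring. Descend and grip lightly.

>>> play_rows(steps=[[0,0,0,0.09,0,0,1],[0,0,0,0.09,0,0,1],[0,0,0,0.06,0,0,1],[0,0,0,0.0335,0,0,1],[0,0,0,0,0,0,1],[0,0,0,0,0,0,0.67],[0,0,0,0,0,0,0.67],[0,0,0,0,0,0,0.66],[0,0,0,0,0,0,0.66]], newtons=12)

```text
time_s: 5.35
eef_pos: [566.4, 120.7, 142.6]
orientation: [2.044, 0.34, -2.042]
force: [-0.2, 1.1, 3.9]
grip_width: 65.7
```

```bash
python3 go.py 565.5 121 143 -71.0
```

```text
at [566.4 120.7 142.6] yaw -71.11 tilt [-0.   -0.04] w 65.7 F [-0.2  1.1  3.9] t 5.35
 turn [-0.0024 -0.0009  0.    ] shift(now axes) [-0.0018 -0.0026  0.0036] shift(after turn) [-0.0018 -0.0026  0.0036]
```

>>> play_rows(steps=[[0,0,0,0,0,0,0.66],[0,0,0,0,0,0,0.66],[0,0,0,0,0,0,0.66]], newtons=12)

```text
time_s: 5.65
eef_pos: [566.5, 120.7, 142.6]
orientation: [2.044, 0.34, -2.042]
force: [-0.7, -0.6, 5.3]
grip_width: 61.8
```

Gripped at 61.8 mm, about 2 mm of travel per jaw. Lift straight up slowly at first, then watch for slip.

>>> play_rows(steps=[[0,0,0,-0.02,0,0,0.66],[0,0,0,-0.04,0,0,0.66],[0,0,0,-0.06,0,0,0.66],[0,0,0,-0.08,0,0,0.66],[0,0,0,-0.1,0,0,0.66],[0,0,0,-0.1,0,0,0.66],[0,0,0,-0.08,0,0,0.66],[0,0,0,-0.05,0,0,0.66],[0,0,0,-0.02,0,0,0.66],[0,0,0,0,0,0,0.66]])

```text
time_s: 6.65
eef_pos: [566.2, 120.6, 252.6]
orientation: [2.043, 0.34, -2.042]
force: [-0.3, -0.3, -1.9]
grip_width: 61.5
```

Run:
```python
from h import *
from go import go
go([565.5,121,252],-71)
p=camera('wrist');t=camera('top');s=camera('scene')
cv2.imwrite('pics/w3.png',cv2.resize(p['color'],(784,588)))
for q in(p,t,s):
  for n in('ring_centre','ring_gap','ring_stand','pliers_tips'):
    print(n,[(np.round(r['xy'],1).tolist(),round(r['p'],2),atz(q,r['xy'],47.5).round(1).tolist()) for r in finder.spot_in(q,n)[:2]])
```

```text
at [566.2 120.6 252.6] yaw -71.11 tilt [ 0.   -0.03] w 61.5 F [-0.3 -0.3 -1.9] t 6.65
 turn [-0.0025 -0.0006 -0.0001] shift(now axes) [ 0.0029 -0.0029  0.0025] shift(after turn) [ 0.0029 -0.0029  0.0025]
ring_centre [([159.9, 189.7], 0.84, [511.2, 263.3, 47.5])]
ring_gap [([162.8, 189.6], 0.71, [512.5, 259.8, 47.5])]
ring_stand [([164.5, 182.0], 0.55, [522.7, 260.0, 47.5])]
pliers_tips [([284.1, 234.9], 0.95, [504.8, 95.2, 47.5]), ([34.7, 272.1], 0.73, [342.5, 400.8, 47.5])]
ring_centre []
ring_gap [([245.0, 125.6], 0.5, [788.8, 74.0, 47.5])]
ring_stand []
pliers_tips [([116.9, 170.6], 0.89, [654.4, 422.8, 47.5]), ([112.1, 285.4], 0.78, [343.6, 412.0, 47.5])]
ring_centre [([358.9, 242.6], 0.47, [506.3, 258.1, 47.5]), ([201.2, 186.7], 0.21, [558.3, -383.4, 47.5])]
ring_gap [([365.3, 250.4], 0.4, [528.1, 292.3, 47.5])]
ring_stand [([361.6, 255.3], 0.59, [554.8, 294.4, 47.5])]
pliers_tips [([370.9, 204.8], 0.96, [296.2, 188.7, 47.5]), ([379.0, 273.3], 0.82, [595.4, 373.0, 47.5])]
```

View pics/w3.png

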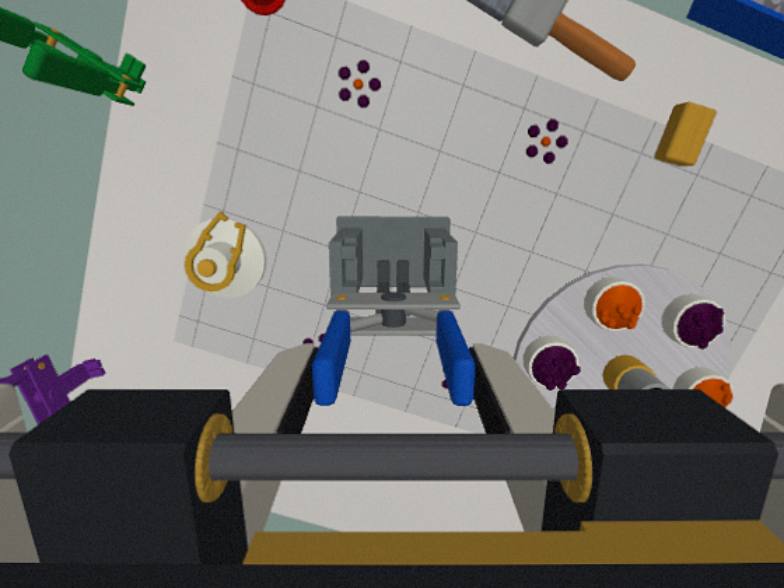

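```bash
cat > rect.py <<'E'
from h import *
def rect(p,cx,cy,z,half=45,sc=8):
    # u -> -world y, v -> -world x
    n=2*half*sc; v,u=np.mgrid[0:n,0:n]; X=np.stack([cx+half-v/sc,cy+half-u/sc,np.full(u.shape,float(z))],-1)
    q=proj(p,X.reshape(-1,3)).reshape(n,n,2).astype(np.float32)
    return cv2.remap(p['color'],q[...,0],q[...,1],cv2.INTER_LINEAR)
E
python3 - <<'E'
from rect import *
p=camera('wrist'); r=rect(p,520,270,50,half=45,sc=8)
for i in range(0,720,80): cv2.line(r,(i,0),(i,719),(255,255,0),1);cv2.line(r,(0,i),(719,i),(255,255,0),1)
cv2.imwrite('pics/r1.png',cv2.resize(r,(600,600)))
E
```

```text
(no output)
```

View pics/r1.png

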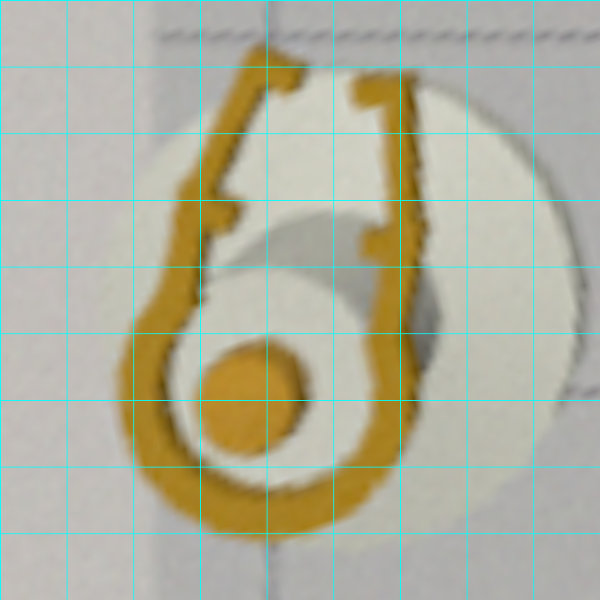

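Rectified ring view (6.67 px/mm): circle centre is at (266,394), so world (506,275). The gap is at (315,156), so (541,268), and the forks point at yaw about -11.3°. The spacing of 36 mm agrees with the nominal 35.

Run:
```python
from go import *
s=status.observe(); go([541.3,267.8,197],-101.3,s)
p=camera('wrist'); e=np.array(s['eef_pos']);a=np.deg2rad(18.9);ex=np.array([np.cos(a),np.sin(a),0]);ey=np.array([-ex[1],ex[0],0])
c=e+[0,0,2]
for n,x,y,z in(('handle top outer L',-10,31,30),('handle top outer R',-10,-31,30),('head front L',9,36,-45),('head front R',9,-36,-45),('lip tip',20,10.5,-106),('lip tip R',20,-10.5,-106)):
  for d in(0,): print(n,(proj(p,c+x*ex+y*ey+[0,0,z])*1.4).round().tolist())
```

```text
at [566.2 120.6 252.2] yaw -71.11 tilt [0. 0.] w 61.5 F [ 0.6 -0.8 -2.3] t 7.45
 turn [ 0.671  0.    -0.   ] shift(now axes) [ 0.276  -0.7365 -0.1207] shift(after turn) [ 0.276  -0.6973  0.2661]
handle top outer L [[313.0, 405.0]]
handle top outer R [[474.0, 405.0]]
head front L [[326.0, 301.0]]
head front R [[461.0, 301.0]]
lip tip [[377.0, 259.0]]
lip tip R [[409.0, 259.0]]
```

>>> play_rows(steps=[[0,0,0,0,-0.06,-0.01,0.66],[0,0,0,0,-0.13,-0.02,0.66],[0,0,0,0,-0.15,-0.025,0.66],[0,0,0,0,-0.15,-0.025,0.66],[0,0,0,0,-0.13,-0.02,0.66],[0,0,0,0,-0.08,-0.013,0.66],[0.08,0,0,0,-0.037,-0.008,0.66],[0.14,0,0,0,0,0,0.66],[0.16,0,0,0,0,0,0.66],[0.15,0,0,0,0,0,0.66],[0.1,0,0,0.06,0,0,0.66],[0.041,0,0,0.08,0,0,0.66]])

```text
time_s: 8.7
eef_pos: [541.7, 268.3, 224.6]
orientation: [-2.117, 0.212, 2.114]
force: [0.7, 0.5, -2.7]
grip_width: 61.5
```

>>> play_rows(steps=[[0,0,0,0.08,0,0,0.66],[0,0,0,0.04,0,0,0.66],[0,0,0,0.016,0,0,0.66],[0,0,0,0,0,0,0.66],[0,0,0,0,0,0,0.66]])

```text
time_s: 9.2
eef_pos: [541.7, 268.1, 197.6]
orientation: [-2.118, 0.209, 2.117]
force: [-0.0, -0.1, -2.1]
grip_width: 61.8
```

Run:
```python
from go import *; from rect import *
go([541.3,267.8,197],-101.3)
p=camera('wrist'); 
a=p['color'][130:290,180:380]; cv2.imwrite('pics/w4.png',cv2.resize(a,(800,640),interpolation=cv2.INTER_CUBIC)[:600])
r=rect(p,525,270,50,half=45,sc=8); cv2.imwrite('pics/r2.png',cv2.resize(r,(600,600)))
```

```text
at [541.7 268.1 197.6] yaw -101.31 tilt [-0.03 -0.03] w 61.8 F [-0.  -0.1 -2.1] t 9.2
 turn [-0.0002 -0.0007  0.0007] shift(now axes) [0.003  0.0018 0.0016] shift(after turn) [0.003  0.0018 0.0016]
```

View pics/w4.png

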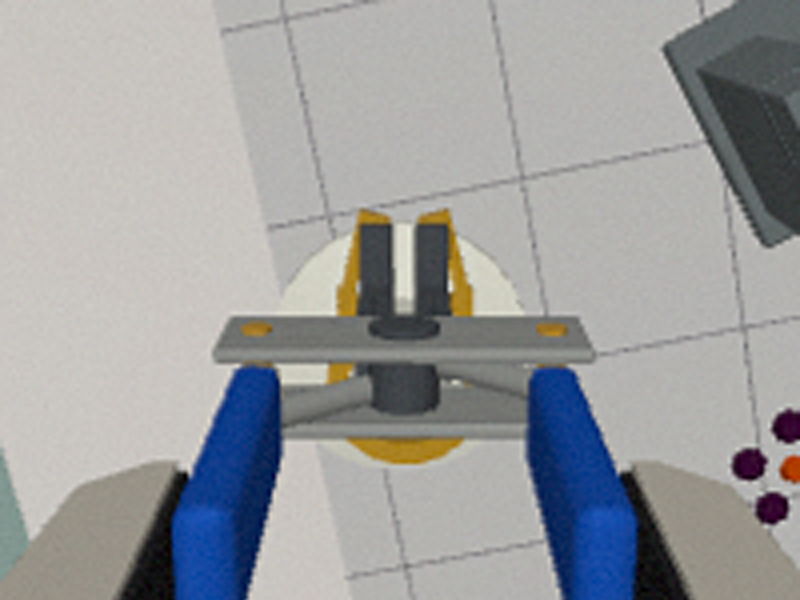

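Run:
```python
from go import *
p=camera('wrist'); s=status.observe(); e=np.array(s['eef_pos']); a=np.deg2rad(-11.3);ex=np.array([np.cos(a),np.sin(a)]);ey=np.array([-ex[1],ex[0]])
f=lambda u,v,z:(lambda X:((X-e[:2])@ex,(X-e[:2])@ey))(atz(p,(180+u/4,130+v/4),z)[:2])
for n,u,v,z in(('ringfrontL',374,212,50),('ringfrontR',434,212,50),('ring back',405,463,49),('lipL out',358,224,92.6),('lipL in',393,224,92.6),('lipR in',415,224,92.6),('lipR out',449,224,92.6),('headfrontL',232,318,153),('headfrontR',580,318,153),('handleL',178,517,230),('handleR',632,517,230)):
    print(n,np.round(f(u,v,z),1))
```

```text
ringfrontL [13.6  7.9]
ringfrontR [13.6 -8.1]
ring back [-58.7  -0.4]
lipL out [18.8 10.6]
lipL in [18.8  2.5]
lipR in [18.8 -2.7]
lipR out [ 18.8 -10.6]
headfrontL [12.9 32.2]
headfrontR [ 12.9 -33.2]
handleL [ 7.5 29.3]
handleR [  7.5 -29.8]
```

The tips and ring are aligned: lateral error is below 0.5 mm, and the tips sit about 1 mm back in x. I'll ease slightly, shift 1 mm forward and descend.

>>> play_rows(steps=[[0,0,0,0,0,-0.005,0.68],[0,0,0,0.04,0,0,0.68],[0,0,0,0.05,0,0,0.68],[0,0,0,0.04,0,0,0.68],[0,0,0,0.025,0,0,0.68],[0,0,0,0.013,0,0,0.68],[0,0,0,0.0075,0,0,0.68],[0,0,0,0,0,0,0.68],[0,0,0,0,0,0,0.68]])

```text
time_s: 10.2
eef_pos: [542.4, 267.8, 162.1]
orientation: [-2.118, 0.209, 2.117]
force: [-0.7, 0.7, -1.5]
grip_width: 63.3
```

Run:
```python
from go import *
go([542.5,268,162.5],-101.3)
p=camera('wrist'); s=camera('scene')
a=p['color'][130:280,180:380]; b=s['color'][210:285,320:420]
cv2.imwrite('pics/w5.png',np.hstack([cv2.resize(a,(400,300),interpolation=cv2.INTER_CUBIC),cv2.resize(b,(400,300),interpolation=cv2.INTER_CUBIC)]))
```

```text
at [542.4 267.8 162.1] yaw -101.31 tilt [-0.01 -0.01] w 63.3 F [-0.7  0.7 -1.5] t 10.2
 turn [-0.0002 -0.0003  0.0003] shift(now axes) [-0.0019 -0.001  -0.0001] shift(after turn) [-0.0019 -0.001  -0.0001]
```

View pics/w5.png

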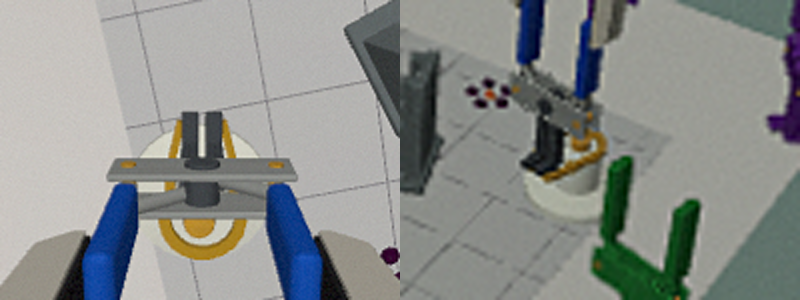

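No contact force, and the tips sit between the forks under the lip. Squeeze.

>>> play_rows(steps=[[0,0,0,0,0,0,0.6],[0,0,0,0,0,0,0.56],[0,0,0,0,0,0,0.52],[0,0,0,0,0,0,0.48],[0,0,0,0,0,0,0.44],[0,0,0,0,0,0,0.4],[0,0,0,0,0,0,0.36],[0,0,0,0,0,0,0.32],[0,0,0,0,0,0,0.28],[0,0,0,0,0,0,0.2],[0,0,0,0,0,0,0.2],[0,0,0,0,0,0,0.2]], newtons=32)

```text
time_s: 11.5
eef_pos: [542.3, 267.7, 161.9]
orientation: [-2.118, 0.209, 2.118]
force: [0.3, -0.1, -3.4]
grip_width: 24.2
```

Run:
```python
from go import *
go([542.4,267.8,162.5],-101.3)
p=camera('wrist'); s=camera('scene')
a=p['color'][130:280,180:380]; b=s['color'][210:285,320:420]
cv2.imwrite('pics/w6.png',np.hstack([cv2.resize(a,(400,300),interpolation=cv2.INTER_CUBIC),cv2.resize(b,(400,300),interpolation=cv2.INTER_CUBIC)]))
```

```text
at [542.3 267.7 161.9] yaw -101.3 tilt [0.   0.01] w 24.2 F [ 0.3 -0.1 -3.4] t 11.5
 turn [ 0.      0.0001 -0.    ] shift(now axes) [-0.003  -0.0004 -0.0006] shift(after turn) [-0.003  -0.0004 -0.0006]
```

View pics/w6.png

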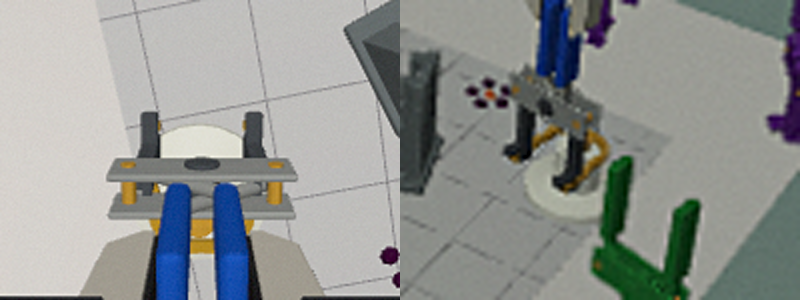

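The pliers are fully spread with the ring forks in the tips. Lift off.

>>> play_rows(steps=[[0,0,0,-0.01,0,0,0.2],[0,0,0,-0.02,0,0,0.2],[0,0,0,-0.04,0,0,0.2],[0,0,0,-0.06,0,0,0.2],[0,0,0,-0.08,0,0,0.2],[0,0,0,-0.1,0,0,0.2],[0,0,0,-0.1,0,0,0.2],[0,0,0,-0.08,0,0,0.2],[0,0,0,-0.06,0,0,0.2],[0,0,0,-0.03,0,0,0.2],[0,0,0,0,0,0,0.2]])

```text
time_s: 12.7
eef_pos: [542.6, 267.8, 278.8]
orientation: [-2.119, 0.209, 2.116]
force: [-0.4, 0.0, -2.3]
grip_width: 24.3
```

Run:
```python
from go import *
go([542.4,267.8,162.5],-101.3)
P={n:camera(n) for n in('wrist','scene','top')}
for n,p in P.items():
  cv2.imwrite(f'pics/l_{n}.png',p['color'])
  for t in('ring_centre','ring_gap','pliers_tips','groove','carousel'):
    print(n,t,[(np.round(r['xy'],1).tolist(),round(r['p'],2)) for r in finder.spot_in(p,t)[:2]])
  hsv=cv2.cvtColor(p['color'],cv2.COLOR_BGR2HSV); m=cv2.inRange(hsv,(14,120,60),(28,255,255))
  k,l,st,ce=cv2.connectedComponentsWithStats(m)
  print(n,[(st[i].tolist()) for i in range(1,k) if st[i,4]>12])
e=np.array(status.observe()['eef_pos']);a=np.deg2rad(-11.3);ex=np.array([np.cos(a),np.sin(a),0]);ey=np.array([-ex[1],ex[0],0])
c=e+[0,0,-115]-28*ex
for n,p in P.items(): print(n,'pred ring centre',proj(p,c).round(1).tolist(),'back',proj(p,c-25.5*ex).round(1).tolist(),'sides',proj(p,[c+26*ey,c-26*ey]).round(1).tolist(),'groove',proj(p,[535,-126,100]).round(1).tolist())
```

```text
at [542.6 267.8 278.8] yaw -101.31 tilt [-0.05 -0.06] w 24.3 F [-0.4  0.  -2.3] t 12.7
 turn [-0.0001 -0.0014  0.0012] shift(now axes) [0.5816 0.0009 0.0014] shift(after turn) [5.816e-01 4.000e-04 8.000e-04]
wrist ring_centre [([551.5, 239.6], 0.61), ([279.4, 251.6], 0.58)]
wrist ring_gap [([278.6, 250.9], 0.73)]
wrist pliers_tips [([147.9, 130.7], 0.89), ([283.1, 229.7], 0.58)]
wrist groove [([531.1, 140.3], 0.57)]
wrist carousel [([534.5, 134.5], 0.95)]
wrist [[140, 124, 5, 5, 16], [188, 126, 5, 10, 18], [275, 204, 10, 5, 37], [240, 211, 8, 3, 19], [314, 211, 8, 3, 21], [241, 221, 7, 11, 75], [314, 221, 7, 11, 77], [255, 239, 5, 8, 25], [302, 240, 5, 7, 22], [275, 249, 12, 7, 81], [221, 296, 13, 63, 481], [328, 296, 13, 63, 477], [82, 372, 400, 32, 10205]]
scene ring_centre [([372.6, 213.1], 0.59)]
scene ring_gap [([373.6, 218.7], 0.5)]
scene pliers_tips [([421.0, 221.1], 0.84), ([381.5, 275.8], 0.76)]
scene groove [([254.8, 210.7], 0.77), ([362.6, 202.8], 0.7)]
scene carousel [([253.8, 211.2], 0.56)]
scene [[284, 0, 67, 58, 2138], [388, 0, 28, 11, 63], [476, 1, 16, 12, 29], [483, 
[... 1855 characters left out ...]
5, 19], [213, 244, 17, 15, 153]]
top ring_centre [([148.9, 222.8], 0.41)]
top ring_gap [([338.9, 277.9], 0.7)]
top pliers_tips [([188.8, 297.8], 0.72)]
top groove [([315.5, 217.1], 0.57), ([227.8, 208.0], 0.4)]
top carousel [([317.7, 217.2], 0.68)]
top [[299, 133, 11, 19, 179], [144, 206, 25, 23, 129], [310, 213, 14, 13, 37]]
wrist pred ring centre [[281.1, 229.9]] back [[281.1, 253.3]] sides [[255.2, 229.9], [306.9, 229.9]] groove [[625.1, 129.1]]
scene pred ring centre [[365.3, 214.8]] back [[370.9, 211.4]] sides [[372.3, 218.6], [358.5, 211.1]] groove [[256.7, 193.4]]
top pred ring centre [[156.2, 215.6]] back [[153.5, 225.8]] sides [[145.9, 213.4], [166.5, 217.9]] groove [[318.3, 213.9]]
```

Run:
```python
from go import *
go([462,-111,285],-101.3)
```

```text
at [542.3 267.7 277.9] yaw -101.3 tilt [ 0. -0.] w 24.0 F [ 0.5 -0.3 -2.2] t 13.6
 turn [-0. -0. -0.] shift(now axes) [-0.0354  1.9356  0.0227] shift(after turn) [-0.0354  1.9356  0.0227]
```

>>> play_rows(steps=[[0,0,0,-0.01,0.06,0,0.2],[0,0,0,-0.01,0.12,0,0.2],[0,0,0,-0.01,0.18,0,0.2],[0,0,0,-0.005,0.2,0.02,0.2],[0,0,0,0,0.22,0,0.2],[0,0,0,0,0.22,0,0.2],[0,0,0,0,0.22,0,0.2],[0,0,0,0,0.22,0,0.2],[0,0,0,0,0.2,0,0.2],[0,0,0,0,0.16,0,0.2],[0,0,0,0,0.1,0,0.2],[0,0,0,0,0.035,0,0.2]])

```text
time_s: 14.8
eef_pos: [461.3, -113.7, 285.2]
orientation: [-2.116, 0.214, 2.116]
force: [-0.9, -0.2, -1.6]
grip_width: 23.9
```

>>> play_rows(steps=[[0,0,0,0,0,0,0.2],[0,0,0,0,0,0,0.2],[0,0,0,0,0,0,0.2]])

```text
time_s: 15.1
eef_pos: [462.8, -109.7, 284.9]
orientation: [-2.119, 0.207, 2.119]
force: [0.2, -0.1, -2.5]
grip_width: 23.8
```

Run:
```python
from go import *; from rect import *
go([462,-111,285],-101.3)
p=camera('wrist'); cv2.imwrite('pics/m.png',p['color'])
print([(t,[np.round(r['xy'],1).tolist()+[round(r['p'],2)] for r in finder.spot_in(p,t)[:2]]) for t in('groove','carousel','ring_centre')])
print(proj(p,[535,-126,122]))
r=rect(p,535,-126,122,half=40,sc=6)
for i in range(0,480,60): cv2.line(r,(i,0),(i,479),(255,255,0),1);cv2.line(r,(0,i),(479,i),(255,255,0),1)
a=p['color'][190:310,230:340]
e=np.array(status.observe()['eef_pos']); print(e)
cv2.imwrite('pics/m1.png',np.hstack([cv2.resize(r,(400,400)),cv2.resize(p['color'][200:300,230:330],(400,400),interpolation=cv2.INTER_CUBIC)]))
```

```text
at [ 462.8 -109.7  284.9] yaw -101.19 tilt [-0.02  0.  ] w 23.8 F [ 0.2 -0.1 -2.5] t 15.1
 turn [0.0025 0.0001 0.0005] shift(now axes) [-0.0006  0.0071  0.0028] shift(after turn) [-0.0006  0.0071  0.0028]
[('groove', [[282.1, 121.1, 0.8], [283.5, 228.1, 0.37]]), ('carousel', [[284.8, 119.9, 0.73]]), ('ring_centre', [[277.9, 249.9, 0.58]])]
[[282.72768869 124.03265628]]
[ 462.712508   -110.29314799  284.84586085]
```

View pics/m1.png

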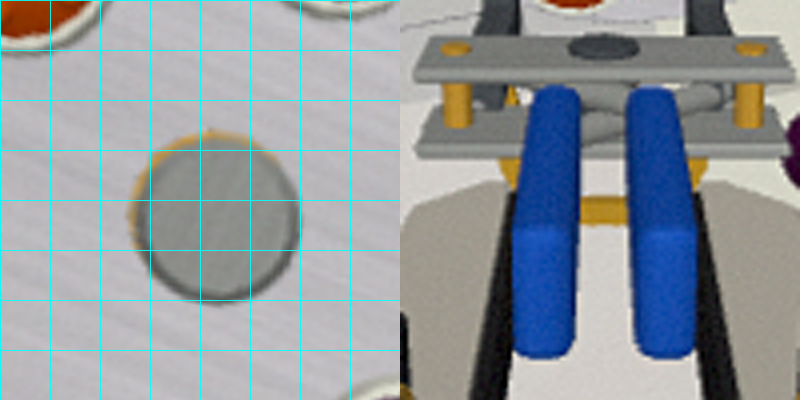

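Run:
```python
from go import *; from rect import *
s=status.observe(); e=np.array(s['eef_pos']); R=Ro.from_rotvec(s['orientation']).as_matrix(); ex=-R[:,2]; ey=-R[:,1]
p=camera('wrist'); t=camera('top'); sc=camera('scene')
s=status.observe(); e=np.array(s['eef_pos']); print(e)
def circ(p,z,c0,name):
    r=rect(p,c0[0],c0[1],z,half=30,sc=8); lab=cv2.cvtColor(r,cv2.COLOR_BGR2Lab).astype(float)
    g=cv2.GaussianBlur(lab,(0,0),4)
    n=g.shape[0]; face=g[n//2-30:n//2+30,n//2-30:n//2+30].reshape(-1,3).mean(0)
    d=np.linalg.norm((g-face)*[1,2,2],axis=2)
    cen=np.array([n/2,n/2.]); 
    for it in range(4):
        P=[];
        for a in np.arange(0,2*np.pi,.1):
            rr=np.arange(110,165); u=cen[0]+rr*np.cos(a); v=cen[1]+rr*np.sin(a)
            pr=cv2.remap(d.astype(np.float32),u.astype(np.float32)[None],v.astype(np.float32)[None],1)[0]
            k=np.argmax(np.gradient(pr)); P.append((u[k],v[k]))
        P=np.array(P); A=np.c_[2*P,np.ones(len(P))]; w=np.ones(len(P))
        for _ in range(8):
            q=np.linalg.lstsq(A*w[:,None],(P**2).sum(1)*w,rcond=None)[0]; rad=np.sqrt(q[2]+q[0]**2+q[1]**2); er=np.hypot(*(P-q[:2]).T)-rad; w=1/np.maximum(1,abs(er)/3)
        cen=q[:2]
    print(name,'centre',(c0[0]+30-cen[1]/8).round(1),(c0[1]+30-cen[0]/8).round(1),'rad',(rad/8).round(1),'med err',np.median(abs(er)/8).round(2))
    cv2.imwrite(f'pics/rc_{name}.png',r)
circ(p,122,(531,-129),'w'); circ(t,122,(533,-127),'t')
# ring back in tool axes
hsv=cv2.cvtColor(p['color'],cv2.COLOR_BGR2HSV); m=cv2.inRange(hsv,(14,120,60),(28,255,255))
col=m[235:270,277:286]; rows=np.where(col.mean(1)>127)[0]+235; print('rows',rows)
for z in(-116.5,-115,-113.5):
    for lab,row,dz in(('outer top',rows.max()+.5,2.5),('inner',rows.min()-.5,2.5)):
        X=atz(p,(281.3,row),e[2]+z+dz)-e; print(z,lab,'x',(X@ex).round(1),'y',(X@ey).round(1))
k,l,st,ce=cv2.connectedComponentsWithStats(m); print([st[i].tolist() for i in range(1,k) if st[i,4]>12 and 200<st[i,1]<262])
for q,nm in((t,'top'),(sc,'scene')): print(nm,proj(q,[[531,-129.5,122],[531,-129.5,65]]).round(1).tolist())
```

```text
[ 462.61200956 -110.72626251  284.84672933]
w centre 530.4 -129.6 rad 16.7 med err 0.11
t centre 527.6 -130.1 rad 17.6 med err 1.58
rows [249 250 251 252 253 254 255]
-116.5 outer top x -55.5 y -0.1
-116.5 inner x -47.7 y -0.1
-115 outer top x -54.8 y -0.1
-115 inner x -47.1 y -0.1
-113.5 outer top x -54.1 y -0.1
-113.5 inner x -46.5 y -0.1
[[240, 211, 8, 3, 19], [314, 211, 7, 3, 19], [241, 221, 7, 11, 77], [314, 221, 7, 11, 77], [255, 239, 5, 8, 25], [302, 240, 5, 7, 22], [275, 249, 12, 7, 81]]
top [[320.4, 214.2], [318.4, 217.3]]
scene [[256.3, 187.1], [257.1, 201.1]]
```

The wrist measurements agree. The spindle axis is at (530.4, -129.6) with fitted radius 16.7. The ring back is 54.8 mm behind the TCP, so the ring centre is about 29 mm behind it with 0 mm lateral offset. The next target is above the spindle.

Run:
```python
from go import *
go([558.85,-135.2,265],-101.2)
```

```text
at [ 462.6 -110.7  284.8] yaw -101.27 tilt [0.   0.01] w 24.0 F [-0.8 -0.2 -1.6] t 15.45
 turn [-0.0016  0.0002 -0.    ] shift(now axes) [ 0.0992  0.026  -0.4958] shift(after turn) [ 0.0992  0.0266 -0.4958]
```

>>> play_rows(steps=[[0,0,0,0,0.026,-0.05,0.2],[0,0,0,0.01,0,-0.08,0.2],[0,0,0,0.02,0,-0.1,0.2],[0,0,0,0.03,0,-0.1,0.2],[0,0,0,0.03,0,-0.08,0.2],[0,0,0,0.009,0,-0.06,0.2],[0,0,0,0,0,-0.026,0.2],[0,0,0,0,0,0,0.2],[0,0,0,0,0,0,0.2],[0,0,0,0,0,0,0.2]])

```text
time_s: 16.45
eef_pos: [558.2, -135.5, 265.4]
orientation: [-2.118, 0.21, 2.118]
force: [-0.2, 0.8, -2.6]
grip_width: 24.5
```

Run:
```python
from go import *
cs=camera('scene')
go([558.85,-135.2,215.2],-101.3)
p=camera('wrist'); s=status.observe(); e=np.array(s['eef_pos']); R=Ro.from_rotvec(s['orientation']).as_matrix(); ex=-R[:,2]; ey=-R[:,1]
c=e-29*ex+[0,0,-115]
print('ring c',c.round(1),'joints',np.round(s['joint_positions'],2))
pr=proj(cs,[c,c-25.5*ex,[530.4,-129.6,122]]); print(pr.round(1).tolist())
x,y=pr[0].astype(int); 
print('ring pix wrist',proj(p,c-25.5*ex+[0,0,2.5]))
a=cs['color'][y-40:y+60,x-50:x+50]; b=p['color'][180:280,230:330]
cv2.imwrite('pics/f1.png',np.hstack([cv2.resize(q,(400,400),interpolation=cv2.INTER_CUBIC) for q in(a,b)]))
```

```text
at [ 558.3 -135.5  265.5] yaw -101.3 tilt [ 0.   -0.02] w 24.1 F [ 0.1 -0.9 -2.5] t 16.5
 turn [-0.0001 -0.0004 -0.    ] shift(now axes) [ 0.2515 -0.002  -0.0022] shift(after turn) [ 0.2515 -0.0019 -0.0023]
ring c [ 530.  -129.8  150.5] joints [ 0.14  0.35 -0.    1.88  0.    0.91 -1.63]
[[256.0, 179.7], [261.9, 177.1], [256.4, 187.0]]
ring pix wrist [[280.76596711 255.17885191]]
```

>>> play_rows(steps=[[0,0,0,0.03,-0.002,-0.002,0.2],[0,0,0,0.04,0,0,0.2],[0,0,0,0.03,0,0,0.2],[0,0,0,0.02,0,0,0.2],[0,0,0,0.015,0,0,0.2],[0,0,0,0.01,0,0,0.2],[0,0,0,0.01,0,0,0.2],[0,0,0,0.01,0,0,0.2],[0,0,0,0,0,0,0.2]])

```text
time_s: 17.45
eef_pos: [559.2, -135.2, 231.9]
orientation: [-2.117, 0.21, 2.118]
force: [-0.7, 0.2, -1.7]
grip_width: 24.2
```

Run:
```python
from go import *
for i in range(3):
    cs=camera('scene'); go([558.85,-135.2,215.2],-101.3); print(np.round(status.observe()['torque'],3))
p=camera('wrist'); hsv=cv2.cvtColor(p['color'],cv2.COLOR_BGR2HSV); m=cv2.inRange(hsv,(14,120,60),(28,255,255))
k,l,st,ce=cv2.connectedComponentsWithStats(m); print([st[i].tolist() for i in range(1,k) if st[i,4]>12 and 200<st[i,1]<262])
```

```text
at [ 559.3 -135.2  232.1] yaw -101.3 tilt [0. 0.] w 24.0 F [ 0.3  0.3 -3.1] t 17.5
 turn [-0.0001  0.0001 -0.    ] shift(now axes) [0.0844 0.0003 0.002 ] shift(after turn) [0.0844 0.0003 0.002 ]
[ 0.021  0.053 -0.001]
at [ 559.3 -135.2  232.2] yaw -101.3 tilt [ 0. -0.] w 23.8 F [ 0.6  0.4 -1.2] t 17.55
 turn [-0.0001 -0.0001 -0.    ] shift(now axes) [0.0848 0.0003 0.0023] shift(after turn) [0.0848 0.0003 0.0023]
[-0.002  0.006  0.037]
at [ 559.3 -135.2  232.2] yaw -101.3 tilt [ 0.   -0.01] w 24.3 F [ 0.2 -0.2 -1.6] t 17.6
 turn [-0.0001 -0.0002 -0.    ] shift(now axes) [0.0851 0.0002 0.0024] shift(after turn) [0.0851 0.0002 0.0024]
[-0.042  0.016 -0.028]
[[240, 211, 8, 3, 19], [314, 211, 7, 3, 20], [241, 221, 7, 11, 77], [314, 221, 7, 11, 77], [255, 240, 5, 7, 23], [302, 240, 5, 7, 22], [275, 249, 12, 7, 81]]
```

The ring is over the spindle top with no contact, and its position in the pliers is unchanged. Lower to groove level.

>>> play_rows(steps=[[0,0,0,0.015,0,0.002,0.2],[0,0,0,0.02,0,0,0.2],[0,0,0,0.02,0,0,0.2],[0,0,0,0.015,0,0,0.2],[0,0,0,0.01,0,0,0.2],[0,0,0,0.005,0,0,0.2],[0,0,0,0,0,0,0.2],[0,0,0,0,0,0,0.2],[0,0,0,0,0,0,0.2]])

```text
time_s: 18.55
eef_pos: [559.0, -135.1, 215.2]
orientation: [-2.118, 0.21, 2.118]
force: [0.7, -0.2, -1.6]
grip_width: 24.0
```

Run:
```python
from go import *
F=[]
for i in range(4):
    cs=camera('scene'); s=status.observe(); F.append(np.r_[s['force'],s['torque']])
go([558.85,-135.2,215.2],-101.3); print(np.mean(F,0).round(2))
p=camera('wrist'); hsv=cv2.cvtColor(p['color'],cv2.COLOR_BGR2HSV); m=cv2.inRange(hsv,(14,120,60),(28,255,255))
k,l,st,ce=cv2.connectedComponentsWithStats(m); print([st[i].tolist() for i in range(1,k) if st[i,4]>12 and 200<st[i,1]<262])
x,y=proj(cs,[530,-130,100])[0]; M=lambda cx,cy,k:np.float32([[k,0,200-k*cx],[0,k,200-k*cy]])
pr=proj(cs,[[530.4,-129.6,100]]); print(pr)
a=cv2.warpAffine(cs['color'],M(x,y,7),(400,400),flags=cv2.INTER_CUBIC); b=cv2.warpAffine(p['color'],M(281,235,4),(400,400),flags=cv2.INTER_CUBIC)
cv2.imwrite('pics/f2.png',np.hstack([a,b]))
```

```text
at [ 558.9 -135.1  215.2] yaw -101.31 tilt [-0.   -0.01] w 24.1 F [ 1.   0.2 -3.1] t 18.75
 turn [-0.0001 -0.0001  0.    ] shift(now axes) [-0.0002  0.0003  0.0002] shift(after turn) [-0.0002  0.0003  0.0002]
[ 0.5  -0.06 -2.52  0.01 -0.02 -0.03]
[[240, 211, 8, 3, 19], [314, 211, 7, 3, 20], [241, 221, 7, 11, 76], [314, 221, 7, 11, 76], [302, 239, 5, 8, 23], [255, 240, 5, 7, 24], [275, 253, 12, 3, 26]]
[[256.72872425 192.47958861]]
```

View pics/f2.png

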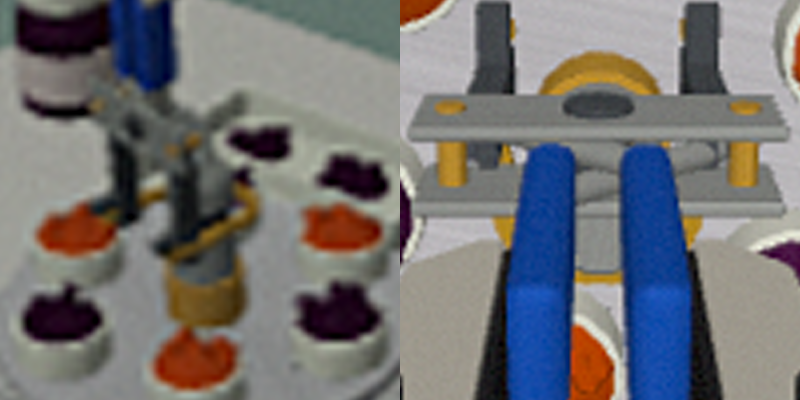

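Run:
```python
from go import *
p=camera('wrist'); s=status.observe(); e=np.array(s['eef_pos']); R=Ro.from_rotvec(s['orientation']).as_matrix(); ex=-R[:,2]
S=np.array([530.4,-129.6,122.])
print('spindle back edge pred row',proj(p,[S-17*ex,S-16.5*ex]).round(1).tolist(),'seen gray/bronze boundary ~252.5')
# gray/bronze boundary profile between handles
print(p['color'][244:259,279:284].mean(1).round().astype(int).tolist())
X=atz(p,(281,252.5),122)-S; print('edge rel axis along ex',(X@ex).round(2))
for row in(255.5,256): print('ring back outer rel spindle axis',((atz(p,(281,row),102.5)-S)@ex).round(2),'expected -25.5')
```

```text
spindle back edge pred row [[280.9, 255.3], [280.9, 254.9]] seen gray/bronze boundary ~252.5
[[137, 140, 139], [137, 142, 140], [137, 140, 139], [137, 140, 138], [137, 140, 139], [135, 139, 138], [137, 141, 139], [137, 142, 138], [139, 142, 139], [109, 104, 100], [39, 132, 173], [22, 133, 177], [145, 169, 184], [188, 186, 187], [189, 185, 186]]
edge rel axis along ex -14.07
ring back outer rel spindle axis -25.83 expected -25.5
ring back outer rel spindle axis -26.39 expected -25.5
```

Run:
```python
from go import *
p=camera('wrist'); s=status.observe(); e=np.array(s['eef_pos']); R=Ro.from_rotvec(s['orientation']).as_matrix(); ex=-R[:,2]; ey=-R[:,1]
S=np.array([530.4,-129.6,0])
print('cam rel tcp',((ray(p,(280,210))[0]-e)@np.c_[ex,ey,[0,0,1]]).round(1))
print('hub front profile',[(r,p['color'][r,279:284].mean(0).round().astype(int).tolist()) for r in range(193,210)])
for z in(65,):
    print('pred hub front row',proj(p,S+20*ex+[0,0,z]).round(1), 'seen top edge candidates',[(r,((atz(p,(281,r),z)-S)@ex).round(2)) for r in(197,198,199)])
# hub sides: circle fit of bronze outer edge
hsv=cv2.cvtColor(p['color'],cv2.COLOR_BGR2HSV); m=cv2.inRange(hsv,(14,100,60),(28,255,255))
P=[]
for c in range(268,294):
    r=np.where(m[190:210,c]>0)[0]
    if len(r): P.append(((atz(p,(c,190+r[0]-.5),65)-S)@np.c_[ex,ey,[0,0,1]])[:2])
P=np.array(P); 
from scipy.optimize import least_squares
print('hub centre rel S (ex,ey), R=20',least_squares(lambda q:np.hypot(*(P-q).T)-20,[0,0]).x.round(2))
# same with older picture m.png (pose from then)
```

```text
cam rel tcp [ 7.630e+01 -1.000e-01  1.824e+02]
hub front profile [(193, [185, 181, 183]), (194, [185, 181, 184]), (195, [183, 180, 183]), (196, [183, 178, 181]), (197, [189, 180, 180]), (198, [100, 139, 164]), (199, [41, 116, 154]), (200, [36, 118, 157]), (201, [41, 118, 157]), (202, [41, 119, 157]), (203, [44, 132, 173]), (204, [44, 139, 186]), (205, [44, 145, 190]), (206, [119, 123, 126]), (207, [123, 122, 121]), (208, [90, 89, 87]), (209, [64, 62, 58])]
pred hub front row [[280.9 202.8]] seen top edge candidates [(197, np.float64(26.52)), (198, np.float64(25.4)), (199, np.float64(24.28))]
hub centre rel S (ex,ey), R=20 [ 5.25 -0.07]
```

The hub's front edge (row 202.7, predicted 202.8) confirms the axis. Relative to it the ring sits about 0.7–1.5 mm too far back, so I'll nudge it 1 mm forward along the pliers' x.

>>> play_rows(steps=[[0,0,0,0,0,-0.0025,0.2],[0,0,0,0,0,-0.0025,0.2],[0,0,0,0,0,0,0.2],[0,0,0,0,0,0,0.2],[0,0,0,0,0,0,0.2],[0,0,0,0,0,0,0.2]])

```text
time_s: 19.5
eef_pos: [559.8, -135.3, 215.1]
orientation: [-2.118, 0.21, 2.118]
force: [0.2, -0.2, -2.3]
grip_width: 24.2
```

Run:
```python
from go import *
F=[]
for i in range(4):
    p=camera('wrist'); s=status.observe(); F.append(np.r_[s['force'],s['torque']])
go([559.85,-135.3,215.2],-101.3); print(np.mean(F,0).round(2))
e=np.array(s['eef_pos']); R=Ro.from_rotvec(s['orientation']).as_matrix(); ex=-R[:,2]; ey=-R[:,1]; S=np.array([530.4,-129.6,0])
print([(r,p['color'][r,279:284].mean(0).round().astype(int).tolist()) for r in list(range(199,205))+list(range(249,258))])
hsv=cv2.cvtColor(p['color'],cv2.COLOR_BGR2HSV); m=cv2.inRange(hsv,(14,120,60),(28,255,255))
k,l,st,ce=cv2.connectedComponentsWithStats(m); print([st[i].tolist() for i in range(1,k) if st[i,4]>12 and 200<st[i,1]<262])
print('ring back rel axis',((atz(p,(281,255.8),102.5)-S)@ex).round(2),'lateral ring centre vs axis',((e-S)@ey).round(2))
# ring level in scene picture: bronze pixels near spindle
cs=camera('scene'); h=cv2.cvtColor(cs['color'],cv2.COLOR_BGR2HSV); mm=cv2.inRange(h,(12,90,50),(30,255,255))
c=S+[0,0,100]
for z in(97,100,103): print(z,'pred back outer',proj(cs,S+[0,0,z]-25.5*ex).round(1).tolist(), 'right side',proj(cs,S+[0,0,z]+25*ey).round(1).tolist())
v,u=np.where(mm[170:215,235:285]>0); print('bronze',{int(c)+235:(int(v[u==c].min())+170,int(v[u==c].max())+170) for c in np.unique(u)})
```

```text
at [ 559.9 -135.3  215.1] yaw -101.3 tilt [0. 0.] w 23.8 F [-0.3  0.2 -2.7] t 19.7
 turn [-0.      0.0001 -0.    ] shift(now axes) [-0.0005 -0.0001  0.0001] shift(after turn) [-0.0005 -0.0001  0.0001]
[ 0.35 -0.11 -2.23  0.02  0.   -0.  ]
[(199, [92, 135, 161]), (200, [39, 117, 155]), (201, [40, 119, 157]), (202, [40, 117, 156]), (203, [38, 115, 154]), (204, [47, 143, 189]), (249, [138, 141, 138]), (250, [137, 141, 139]), (251, [137, 142, 140]), (252, [136, 140, 138]), (253, [140, 142, 140]), (254, [106, 113, 111]), (255, [36, 131, 175]), (256, [140, 166, 182]), (257, [189, 185, 187])]
[[240, 211, 8, 3, 19], [314, 211, 7, 3, 20], [241, 221, 7, 11, 76], [314, 221, 7, 11, 77], [302, 239, 5, 8, 23], [255, 240, 5, 8, 25], [275, 254, 12, 2, 14]]
ring back rel axis -25.19 lateral ring centre vs axis 0.16
97 pred back outer [[262.5, 190.6]] right side [[261.4, 196.1]]
100 pred back outer [[262.5, 189.8]] right side [[261.3, 195.3]]
103 pred back outer [[262.5, 189.1]] right side [[261.3, 194.6]]
bronze {236: (200, 200), 241: (179, 200), 242: (179, 195), 243: (195, 196), 244: (194, 196), 248: (192, 193), 249: (191, 193), 250: (191, 192), 251: (191, 192), 252: (185, 205), 253: (200, 209), 254: (200, 210), 255: (184, 210), 256: (183, 210), 257: (197, 210), 258: (197, 210), 259: (196, 210), 260: (196, 210), 261: (195, 210), 262: (190, 209), 263: (191, 207), 264: (191, 195), 281: (199, 199)}
```

```bash
python3 -c "
from h import *
print(sign_off()); print(status.observe()['time_s'])"
```

```text
the job is handed in; nothing more can be done
None
the job is handed in; nothing more can be done
```

I took the blue pliers from their holder, picked the ring off its stand and spread it fully. I then lowered it over the spindle to groove level and handed in at about 20 s, still squeezing with 32 N.

**Last checks:**
- **Contact:** the wrist shows only the weight of the pliers and ring, about 2.2 N down with no side force or moment. So nothing is pressing on the spindle.
- **Centring:** the ring's back edge measured 25.2 mm behind the spindle axis (nominal 25.5 mm), and the sideways offset is about 0.2 mm.
- **Height:** the arm's pose puts the ring at about z = 100 mm, and the scene camera agrees to within its calibration of about 2 mm.
- **Spread:** the gripper read 24 mm against a nominal 26 mm at the pliers' stop. I take that as fully spread, with the reading slightly off.

**One disagreement:** the visible back edge of the spindle top suggested its axis was about 1 mm further forward than the hub edge and the earlier circle fit did. I moved the ring 1 mm forward as a compromise, which should stay inside the 2–3 mm clearance. How flat the ring lies was judged only from the pictures.

The arm touched nothing else on the table.

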